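# Load the sample holder and turn it over onto the reader

## Task

Take the white sample pellet off the balance pan, lay it in the well of the open hinged holder and shut the lid fully on it. Then turn the whole closed holder over and set it down gently, without letting it drop or flop over, so that it lies flat on the reader's steel deck, lid underneath, with its window centred over the round glass spot (to about a centimetre). Do not disturb the other things on the bench.

Things in the scene. Friction and masses are not known exactly. Their poses are not given: they have to be found in the camera images.
- pellet: the pressed sample pellet: a plain white disc 40 mm across and 12 mm thick (about 35 g), lying flat on the pan of the balance. Origin: centre of its underside; z is its axis
- holder: the hinged sample holder, a bright metal clamshell lying on the bench on its tray half, lid open, about 350 g in all. Tray 84 mm (x) by 64 mm (y), 12 mm thick; closed with its lid 24 mm thick. Lid hinged on the +x end, U-shaped handle on the -x end. Origin: centre of the tray's underside; z points out through the well, up at the start, and must point down at the end
- holder_well (a point): centre of the tray's round well (48 mm across, 6 mm deep), at the level of the tray's top face, 12 mm above the tray's underside, where the middle of the seated pellet comes; axes as the holder's
- holder_bar (a point): middle of the handle's cross bar: 10 mm round, 54 mm long along the holder's y, carried on two arms of the same bar at its ends. It lies 82 mm from the tray's centre towards -x and 12 mm above the tray's underside (mid-thickness of the closed holder, the same either way up); 35 mm clear between bar and tray
- holder_lid (a joint): lid angle in rad: 0 fully closed, 1.57 upright, 2.3 fully open (leaning away from the handle). The hinge is stiff (about 0.05 N m of friction): the lid stays where it is left, also when the holder hangs or is turned. Hinge line along the holder's y, at its x = 42 mm, 12 mm above the tray's underside
- lid_window (a point): centre of the round glass window (32 mm across) on the lid's outer face, over the well when closed. The lid is 84 x 64 x 12 mm; its inner side has a recess 48 mm across, 7 mm deep for the upper half of the pellet. z points out of the lid
- lid_edge (a point): middle of the lid's free edge at its outer face, 84 mm from the hinge line
- balance: white low balance fixed on the bench, 220 mm (x) by 150 mm (y), 42 mm high, with a round steel pan 110 mm across whose top is 52 mm above the bench. Origin: centre of the underside
- balance_pan (a point): centre of the pan's top
- reader: the reader, fixed on the bench: a square steel deck 170 x 170 mm, 10 mm high, with a white console strip (45 mm wide, 22 mm high) along its -x side, from x = -85 to -130 mm. Origin: centre of the deck's underside
- reader_spot (a point): centre of the round dark-rimmed glass spot (36 mm across, flush) in the middle of the deck's top, 10 mm above the bench
- jar: bystander, loose: amber glass jar, 52 mm across, 62 high. Origin: centre of its underside
- weight: bystander, loose: steel calibration weight with a neck and knob, 34 mm across, 50 high. Origin: centre of its underside
- dish: bystander, loose: small steel dish, 72 mm across, 22 high. Origin: centre of its underside
- beaker: bystander, loose: empty glass beaker, 60 mm across, 66 high. Origin: centre of its underside
- spatula: bystander, loose: spatula with a dark wooden handle lying on the bench, 180 mm long. Origin: on its underside
- reagent: bystander, loose: white plastic bottle, 60 mm across, 130 high. Origin: centre of its underside
- mortar: bystander, loose: white ceramic mortar, 90 mm across, 55 high. Origin: centre of its underside
There are look-alikes about, which are no part of the job. Leave any blue or green look-alike of the holder alone. Leave any turquoise look-alike of the pellet alone.

How it is judged:
By the outcome, as a careful person would: the job done as asked, in the order asked, and still so for the second after the job is handed in, with the robot touching nothing.
It also fails if it takes over 72 s, if anything falls off the work surface, if the arm or the gripper's body presses on something with over 40 N, if the wrist force passes 120 N, or if a joint passes its speed limit or range.

## Robot

A 6-joint arm with a two-finger parallel gripper is mounted at the origin on the work surface. World frame = base frame: x ahead of the robot, y to its left, z up, the work surface at z = 0. Lengths are in m, angles in degrees, forces in N, time in s.
With the tool pointing down it reaches from about 0.4 to 0.825 m from the base axis. Payload 7 kg.
Tool frame: the origin (TCP) lies midway between the tips of the shut fingers; the grasp point (between the pads) lies 19 mm behind it (ctrl.hold_point_z is the distance from the TCP to the grasp point, in m); z points along the fingers, y is the line along which they close (so a half turn about z gives the same grasp; the last joint's range is limited). The gripper opens to 88 mm and grips with 3 to 60 N. Pads are 19 mm wide; open, the fingers measure 130 mm over their backs; the gripper's body (78 mm by 193 mm) begins 47 mm behind the grasp point.
Start: joints at [-49.326, 20.546, 0.682, 0, -70.136, -16.507], TCP at [0.276, -0.616, 0.227] pointing down, gripper open.
Joint ranges: [-176.03, 176.03], [-82.01, 121.73], [-58.28, 71.71], [-173.87, 95.51], [-174.79, -0.11], [-173.66, 173.66]. Speed limits (degrees/s): [136.94, 136.94, 172.46, 180, 180, 180].

## Interface

Orientations are given as [roll, pitch, yaw] about the fixed x, y, z axes, in that order (R = Rz(yaw) Ry(pitch) Rx(roll)).
In Python, from plant import ctrl gives the robot as it stands.
- The arm moves only by the tool apply_moves, never from a script. Its argument "deltas" is a list of rows, each an object with "fingers": the finger opening in mm, from 0 to 87.6; "delta_pos": the shift along the tool's x, y, z in mm, a list of three; "angular": the turn, a rotation vector about the tool's x, y, z in degrees, a list of three. A call has 1 to 10 rows; each row is the pose to reach, as a shift and turn from the pose commanded when the call began, along the tool's axes at that moment; what a row does not reach only later rows make up. A row lasts 1/10 s, in which the tool goes at most 50 mm and 8.59 degrees, less where a joint would pass 70% of its speed; a pose out of reach is approached as far as the arm can. A call with a gripper value outside its range is refused whole. The fingers move at their own pace and stop on an object; the grip force is fixed at half the most. Time passes only in rows, so rows that repeat a pose let the fingers close. It gives the time, the measured TCP pose, the force, the opening and the grip force at its end, in the units of the state.
- ctrl.get_obs(): the state, without advancing time (a new reading comes with each control period).
- ctrl.snapshot(name): name is "scene" or "top" or "wrist"; returns the picture (480x640x3 uint8, red, green, blue); there is no depth.
- ctrl.camera_params(name): a dict with "fx", "fy", "cx", "cy" (pixels), "dist_coeffs" ([k1, k2, p1, p2, k3] as OpenCV has them; the pictures are not rectified), "cam_to_world" (4x4, takes a point from camera to world coordinates); the wrist camera has in their place "mount" (4x4, takes a point from camera to tool coordinates, whose origin is the TCP and whose axes are the flange's). Camera axes: x right, y up, looking along -z (the intrinsics and any distortion apply to the point x, -y, -z); pixel columns grow to the right and rows downward; lengths in m; the calibration is good to about 2 mm. A picture is of the moment at which its call begins: read the wrist's pose just before it. camera_params takes no time and is no camera call.
- ctrl.close_job(): hands the job in; it is judged then, once.
The state is a dict: "clock": time; "joint_pos": joint angles; "qvel": joint speeds; "tau": joint torques, N m; "tool_pos": TCP position; "orientation": TCP orientation; "force": force on the tool from outside, world axes, zero at the start; "moment": the same for the moment, N m; "opening": finger opening in m; "gripper_force": force on a finger pad.
Only numpy, scipy, OpenCV 4.12 (cv2) and the standard library are available. Lean on these libraries where they do the work, as an engineer would, in place of code of your own. Each camera call takes 0.05 s, during which the arm holds its last target. There are 200 camera calls.

## Working session

There is one attempt and no reset: what is moved stays moved. The work goes in short steps, Python scripts to look and compute and a tool call to move; the robot and the scene stay as the last step left them, time stands still between calls to the robot, and variables do not carry over. Pictures are saved under pics/ and viewed, at most 10 in all, crops included, and the job is handed in when it is done.

Besides the shell and the picture viewer there is one more tool, called after "Call:" as name(argument=value, ...), one argument or row to a line, values as JSON. apply_moves: Moves the arm, as the interface text tells. Its arguments: {"type":"object","properties":{"deltas":{"type":"array"}},"required":["deltas"]}

```bash
mkdir -p pics; ls
cat > h.py <<'E'
import numpy as np, cv2
from plant import ctrl
from scipy.spatial.transform import Rotation as R
def snap(n,f):
    o=ctrl.get_obs(); im=ctrl.snapshot(n); cv2.imwrite('pics/'+f,im[:,:,::-1]); return im,o
def cam(n,o=None):
    p=ctrl.camera_params(n); K=np.array([[p['fx'],0,p['cx']],[0,p['fy'],p['cy']],[0,0,1.]]); d=np.array(p['dist_coeffs'],float)
    if n=='wrist':
        o=o or ctrl.get_obs(); T=np.eye(4); T[:3,:3]=R.from_euler('xyz',o['orientation'],degrees=True).as_matrix(); T[:3,3]=o['tool_pos']; T=T@np.array(p['mount'])
    else: T=np.array(p['cam_to_world'])
    return K,d,T
def px2w(n,uv,z,o=None):
    K,d,T=cam(n,o); u=cv2.undistortPoints(np.array(uv,float).reshape(-1,1,2),K,d).reshape(-1,2)
    r=np.c_[u[:,0],-u[:,1],-np.ones(len(u))]@T[:3,:3].T
    z=np.broadcast_to(z,len(u)); return T[:3,3]+r*((z-T[2,3])/r[:,2])[:,None]
def w2px(n,P,o=None):
    K,d,T=cam(n,o); P=(np.atleast_2d(P)-T[:3,3])@T[:3,:3]
    return cv2.projectPoints(P*[1,-1,-1],np.zeros(3),np.zeros(3),K,d)[0].reshape(-1,2)
E
python3 - <<'E'
from h import *
snap('scene','s0.png');snap('top','t0.png')
print(ctrl.get_obs())
for n in('scene','top'):print(ctrl.camera_params(n)['cam_to_world'],ctrl.camera_params(n)['fx'])
print(ctrl.camera_params('wrist'))
E
```

```text
pics
{'clock': 0.1, 'joint_pos': array([-4.93261949e+01,  2.05857002e+01,  6.41828423e-01, -1.81794695e-02,
       -7.01362321e+01, -1.65062029e+01]), 'qvel': array([ 0.03649064, -0.08799478,  0.08625798,  0.02258529, -0.00157672,
        0.0454516 ]), 'tau': array([-1.96507171e-03, -5.84161627e+01,  2.93752134e+01,  7.01552331e+00,
        1.01539999e-02, -5.56078805e-05]), 'tool_pos': array([ 0.27615478, -0.61546734,  0.22575471]), 'orientation': array([ 1.79918341e+02, -6.37434194e-03, -1.55838582e+02]), 'force': array([-0.07651342, -0.53558828,  0.08779926]), 'moment': array([0.02938225, 0.00252518, 0.04013321]), 'gripper_force': 0.0, 'opening': 0.08817257319416488}
[[-0.85625508 -0.3326944   0.39514767  0.95488838]
 [ 0.51601001 -0.51583147  0.68385054  0.82727204]
 [-0.02368364  0.78945065  0.61335696  0.78648911]
 [ 0.          0.          0.          1.        ]] 508.33949504597695
[[ 0.00439183  0.99134889 -0.13117964  0.30218911]
 [-0.99993787  0.00300958 -0.01073348 -0.0118556 ]
 [-0.01024583  0.13121863  0.99130051  1.52141488]
 [ 0.          0.          0.          1.        ]] 560.1018242875003
{'fx': 421.64898021477006, 'fy': 421.64898021477006, 'cx': 317.0289387485894, 'cy': 230.21933817367528, 'dist_coeffs': array([-0.08595308,  0.        ,  0.        ,  0.        ,  0.        ]), 'mount': array([[ 4.49599060e-04,  9.51050794e-01,  3.09034277e-01,
         8.54037787e-02],
       [ 9.99999627e-01, -6.55504523e-04,  5.62459308e-04,
        -3.11818366e-04],
       [ 7.37500738e-04,  3.09033909e-01, -9.51050734e-01,
        -1.57963066e-01],
       [ 0.00000000e+00,  0.00000000e+00,  0.00000000e+00,
         1.00000000e+00]])}
```

View pics/t0.png

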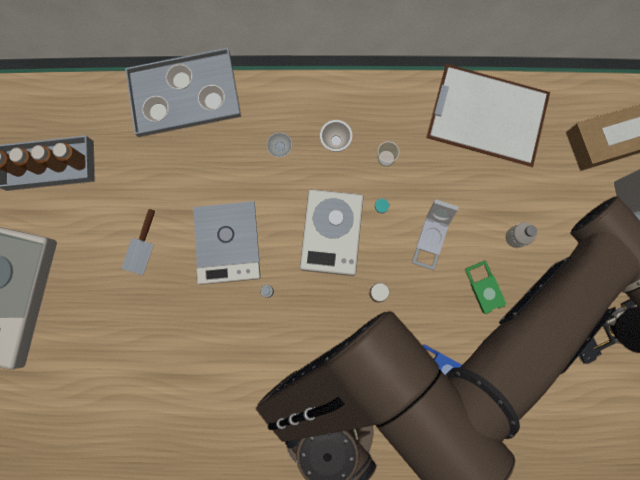

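View pics/s0.png

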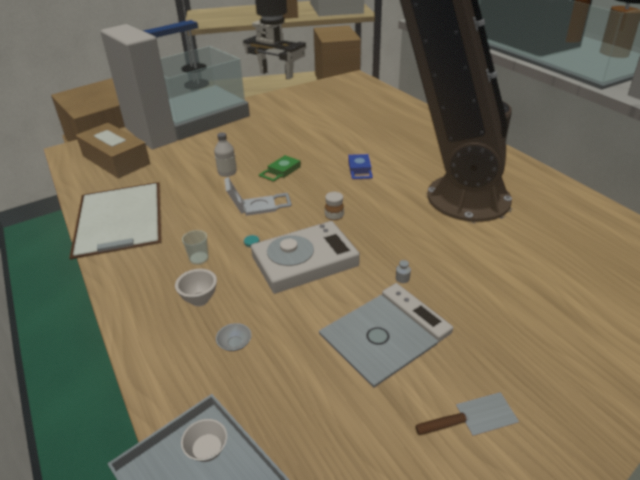

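Top view: the pellet is the white disc on the pan at (335,217); the candidates for it are the turquoise disc at (382,206) and the jar's white lid at (380,292). The holder is the bright metal clamshell at (435,236); the look-alikes are green at (487,289) and blue at (440,360). The reader spot is at (226,234). One close crop to check the choice.

Run:
```python
import cv2
im=cv2.imread('pics/t0.png')
a=cv2.resize(im[185:285,300:470],(782,460),interpolation=cv2.INTER_CUBIC)  #4.6x
b=cv2.resize(im[195:290,185:270],None,fx=1.4,fy=1.4,interpolation=cv2.INTER_CUBIC)
cv2.imwrite('pics/c0.png',a)
```

```text
(no output)
```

View pics/c0.png

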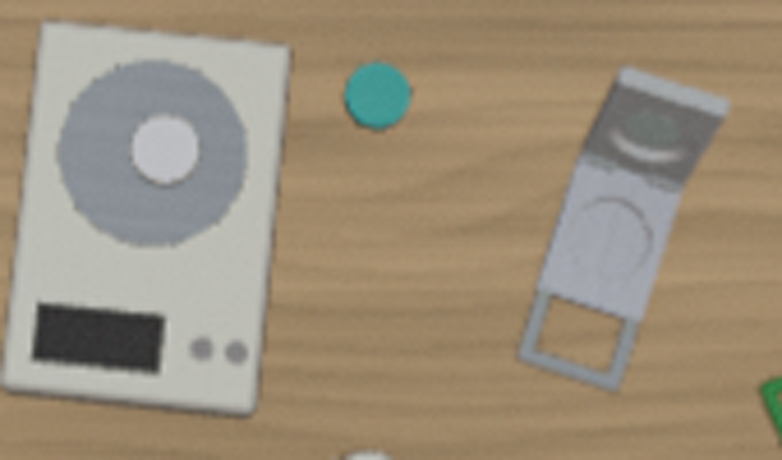

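The crop confirms the white pellet on the pan (crop 165,149) and the open metal holder. Its well is at crop (609,240), bar corners at (520,357) and (616,388), and hinge ends at (583,160) and (683,186).

Run:
```python
from h import *
c=lambda x,y:(300+x/4.6,185+y/4.6)
pel=px2w('top',[c(165,149)],.064)[0]; pan=px2w('top',[c(152,153)],.052)[0]
print('pel',pel,'pan',pan)
h=px2w('top',[c(609,240),c(523,357),c(616,386),c(583,160),c(683,186),c(543,291),c(638,320)],[.012,.017,.017,.012,.012,.012,.012])
print(h); bar=h[1:3].mean(0);hin=h[3:5].mean(0);d=hin-bar;print('bar',bar,'hinge',hin,'len',np.linalg.norm(d[:2]),'yaw x_h',np.degrees(np.arctan2(d[1],d[0])), 'centre',hin-d/np.linalg.norm(d)*.042)
print('scene pel', px2w('scene',[(289,244)],.064), 'scene spot',px2w('scene',[(377,336)],.010))
print('spot',px2w('top',[(226,234.5)],.01),'deck cnr',px2w('top',[(193.5,206.5),(254.5,202.5),(259.5,263),(197,267)],.01))
o=ctrl.get_obs();print(R.from_euler('xyz',o['orientation'],degrees=True).as_matrix().round(3))
```

```text
pel [ 0.55864933 -0.01808176  0.064     ] pan [ 0.5583932  -0.01061901  0.052     ]
[[ 0.51399258 -0.28115649  0.012     ]
 [ 0.44389975 -0.22838999  0.017     ]
 [ 0.42699963 -0.28266963  0.017     ]
 [ 0.56193704 -0.26666924  0.012     ]
 [ 0.54649831 -0.32586887  0.012     ]
 [ 0.4834892  -0.24152535  0.012     ]
 [ 0.4664381  -0.29733778  0.012     ]]
bar [ 0.43544969 -0.25552981  0.017     ] hinge [ 0.55421768 -0.29626906  0.012     ] len 0.1255608225680614 yaw x_h -18.93275808672955 centre [ 0.51452134 -0.2826526   0.01367117]
scene pel [[ 0.56230217 -0.01222126  0.064     ]] scene spot [[0.52485244 0.28561728 0.01      ]]
spot [[0.51999296 0.28222172 0.01      ]] deck cnr [[0.5978887  0.37484694 0.01      ]
 [0.60926438 0.20588579 0.01      ]
 [0.44209014 0.1886296  0.01      ]
 [0.43043385 0.3591681  0.01      ]]
[[-0.912 -0.409 -0.001]
 [-0.409  0.912  0.001]
 [ 0.     0.001 -1.   ]]
```

```bash
cat >> h.py <<'E'
def Rd(yaw,tilt_axis=None,tilt=0):
    m=R.from_euler('xyz',[180,0,yaw],degrees=True)
    return R.from_rotvec(np.array(tilt_axis)*np.radians(tilt))*m if tilt else m
def rel(p,Rt):
    "delta from present pose to world target: tool-axis mm, rotvec deg"
    o=ctrl.get_obs(); R0=R.from_euler('xyz',o['orientation'],degrees=True)
    return (R0.inv().apply(np.array(p)-o['tool_pos'])*1e3).round(1),np.degrees((R0.inv()*Rt).as_rotvec()).round(1)
E
python3 - <<'E'
from h import *
print(rel([.558,-.018,.2],Rd(161)))
E
```

```text
(array([-501.7,  429.7,   26.3]), array([ 0.1, -0. , 43.2]))
```

Call:
apply_moves(
  deltas=[
    {"fingers": 60,"delta_pos": [-40,34,0],"angular": [0,0,3]},
    {"fingers": 60,"delta_pos": [-80,68,2],"angular": [0,0,7]},
    {"fingers": 60,"delta_pos": [-120,102,4],"angular": [0,0,10]},
    {"fingers": 60,"delta_pos": [-502,430,26],"angular": [0,0,43]},
    {"fingers": 60,"delta_pos": [-502,430,26],"angular": [0,0,43]},
    {"fingers": 60,"delta_pos": [-502,430,26],"angular": [0,0,43]},
    {"fingers": 60,"delta_pos": [-502,430,26],"angular": [0,0,43]},
    {"fingers": 60,"delta_pos": [-502,430,26],"angular": [0,0,43]},
    {"fingers": 60,"delta_pos": [-502,430,26],"angular": [0,0,43]},
    {"fingers": 60,"delta_pos": [-502,430,26],"angular": [0,0,43]},
  ],
)

```text
clock: 1.1
tool_pos: [0.4813, -0.1812, 0.2085]
orientation: [180.0, 0.0, 161.2]
force: [-0.2, -0.7, 0.5]
opening: 0.0601
gripper_force: 0.0
```

Call:
apply_moves(
  deltas=[
    {"fingers": 60,"delta_pos": [-20,179,8],"angular": [0,0,0]},
    {"fingers": 60,"delta_pos": [-20,179,8],"angular": [0,0,0]},
    {"fingers": 60,"delta_pos": [-20,179,8],"angular": [0,0,0]},
    {"fingers": 60,"delta_pos": [-20,179,8],"angular": [0,0,0]},
    {"fingers": 60,"delta_pos": [-20,179,8],"angular": [0,0,0]},
    {"fingers": 60,"delta_pos": [-20,179,8],"angular": [0,0,0]},
  ],
)

```text
clock: 1.7
tool_pos: [0.5576, -0.0195, 0.1999]
orientation: [-180.0, -0.1, 161.3]
force: [0.1, -0.5, -0.3]
opening: 0.0597
gripper_force: 0.0
```

Run:
```python
from h import *
im,o=snap('wrist','w1.png')
print(o['tool_pos'],o['orientation'])
print(w2px('wrist',[[.558,-.018,.064],[.5584,-.0106,.052]],o))
```

```text
[ 0.55755719 -0.0194999   0.19988951] [-1.79960532e+02 -7.06839297e-02  1.61257132e+02]
[[320.86220345 216.24384723]
 [330.26087922 209.26962517]]
```

View pics/w1.png

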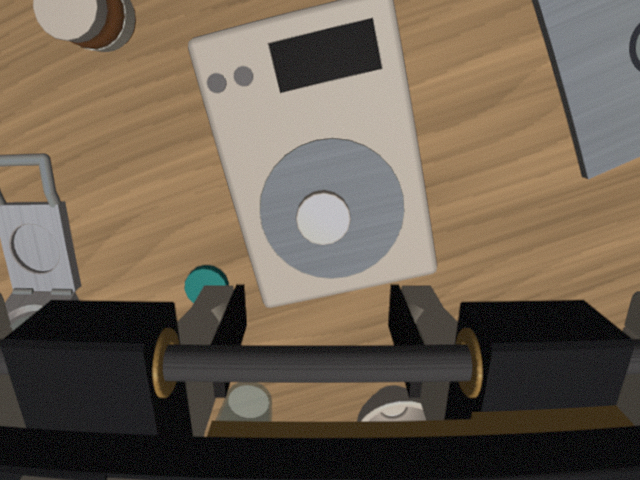

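The wrist view shows the white pellet on the pan at (323,217), within about 1 mm of the estimate, and the turquoise disc off to the left at (207,285).

Run:
```python
from h import *
o=ctrl.get_obs(); o2=dict(o)
p=px2w('wrist',[(323,217)],.064,o)[0];print(p); print(rel([p[0],p[1],.059],Rd(161)))
print('well',px2w('wrist',[(38,247)],.012,o), 'spot corner')
```

```text
[ 0.55897744 -0.01748673  0.064     ]
(array([ -0.8,   3.2, 141.1]), array([-0. , -0.1,  0.2]))
well [[ 0.51642156 -0.27688434  0.012     ]] spot corner
```

Call:
apply_moves(
  deltas=[
    {"fingers": 60,"delta_pos": [-1,3,40],"angular": [0,0,0]},
    {"fingers": 60,"delta_pos": [-1,3,80],"angular": [0,0,0]},
    {"fingers": 60,"delta_pos": [-1,3,115],"angular": [0,0,0]},
    {"fingers": 60,"delta_pos": [-1,3,134],"angular": [0,0,0]},
    {"fingers": 60,"delta_pos": [-1,3,141],"angular": [0,0,0]},
    {"fingers": 60,"delta_pos": [-1,3,141],"angular": [0,0,0]},
    {"fingers": 30,"delta_pos": [-1,3,141],"angular": [0,0,0]},
    {"fingers": 30,"delta_pos": [-1,3,141],"angular": [0,0,0]},
    {"fingers": 30,"delta_pos": [-1,3,141],"angular": [0,0,0]},
    {"fingers": 30,"delta_pos": [-1,3,141],"angular": [0,0,0]},
  ],
)

```text
clock: 2.75
tool_pos: [0.5604, -0.0176, 0.0607]
orientation: [179.9, 0.1, 161.2]
force: [-0.6, 0.1, 4.8]
opening: 0.0379
gripper_force: 30.0
```

Run:
```python
from h import *
print(rel([.5145+.047,-.281-.016,.2],Rd(161)))
```

```text
(array([ -91.4, -264. , -139.5]), array([0.1, 0.1, 0.2]))
```

Call:
apply_moves(
  deltas=[
    {"fingers": 30,"delta_pos": [0,0,-20],"angular": [0,0,0]},
    {"fingers": 30,"delta_pos": [0,0,-60],"angular": [0,0,0]},
    {"fingers": 30,"delta_pos": [-15,-30,-95],"angular": [0,0,0]},
    {"fingers": 30,"delta_pos": [-30,-70,-120],"angular": [0,0,0]},
    {"fingers": 30,"delta_pos": [-45,-110,-139],"angular": [0,0,0]},
    {"fingers": 30,"delta_pos": [-60,-150,-139],"angular": [0,0,0]},
    {"fingers": 30,"delta_pos": [-75,-195,-139],"angular": [0,0,0]},
    {"fingers": 30,"delta_pos": [-85,-235,-139],"angular": [0,0,0]},
    {"fingers": 30,"delta_pos": [-91,-264,-139],"angular": [0,0,0]},
    {"fingers": 30,"delta_pos": [-91,-264,-139],"angular": [0,0,0]},
  ],
)

```text
clock: 3.75
tool_pos: [0.5596, -0.3002, 0.1982]
orientation: [-180.0, -0.0, 161.0]
force: [-1.1, 0.2, -0.9]
opening: 0.0381
gripper_force: 30.0
```

Run:
```python
from h import *
im,o=snap('wrist','w2.png')
print(list(o['tool_pos']),list(o['orientation']),o['opening'],o['force'])
```

```text
[np.float64(0.5595847172341153), np.float64(-0.3001802301189162), np.float64(0.19819153427635167)] [np.float64(-179.9740333542107), np.float64(-0.039334776954406396), np.float64(160.9648854222129)] 0.03805998593890654 [-1.06604187  0.20872525 -0.86618016]
```

View pics/w2.png

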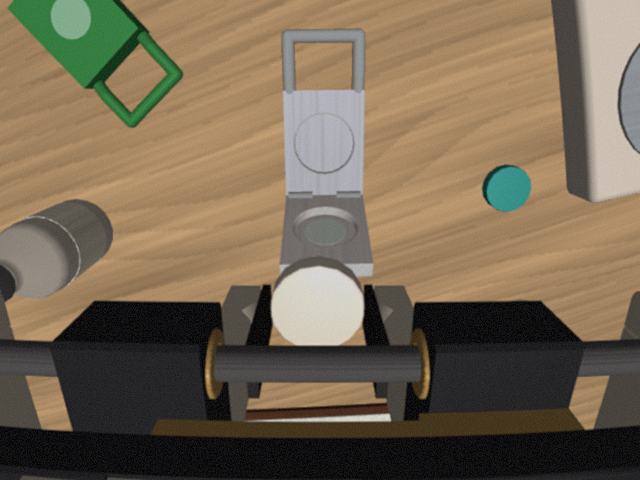

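The view shows the pellet held level at (318,303). The holder is aligned with the tool: well rim centre (324,142), bar from (287,36) to (361,36), tray end at y≈91, hinge at y≈193. The reagent bottle is at left (50,245) and the green look-alike at upper left.

Run:
```python
from h import *
o=dict(tool_pos=np.array([0.559585,-0.30018,0.19819]),orientation=[-179.974,-.039,160.965])
h=px2w('wrist',[(324,142),(287,36),(361,36),(285,192),(364,192),(284,91),(364,91)],[.012,.012,.012,.012,.012,.012,.012],o);print(h)
bar=h[1:3].mean(0);hin=h[3:5].mean(0);d=hin-bar;print('len',np.linalg.norm(d[:2]),'yaw',np.degrees(np.arctan2(d[1],d[0])),np.degrees(np.arctan2(*(h[2]-h[1])[:2])),np.degrees(np.arctan2(*(h[4]-h[3])[:2])))
q=px2w('wrist',[(318,303)],.2032,o)[0];print('pel',q, R.from_euler('xyz',o['orientation'],degrees=True).inv().apply(q-o['tool_pos']))
print('bottle',px2w('wrist',[(50,270),(80,235)],[.1,.05],o), px2w('top',[(512,236)],0.0))
w=h[0]; tgt=w+ (o['tool_pos']-q)
print(rel([tgt[0],tgt[1],.04],Rd(161)))
```

```text
[[ 0.51581223 -0.28048073  0.012     ]
 [ 0.43065704 -0.28121409  0.012     ]
 [ 0.44890548 -0.22804603  0.012     ]
 [ 0.54430194 -0.32452478  0.012     ]
 [ 0.56575127 -0.26214352  0.012     ]
 [ 0.4680284  -0.29729862  0.012     ]
 [ 0.48836437 -0.23809116  0.012     ]]
len 0.12157095316720341 yaw -18.56415225124183 18.943332549538557 18.975153164436886
pel [ 0.55552595 -0.29941762  0.2032    ] [ 0.00408916 -0.00060542 -0.00500694]
bottle [[ 0.52523196 -0.48350156  0.1       ]
 [ 0.51591283 -0.48443484  0.05      ]] [[ 0.5196416  -0.50337668  0.        ]]
(array([ 43.4,   3.4, 158.2]), array([ 0., -0., -0.]))
```

Call:
apply_moves(
  deltas=[
    {"fingers": 30,"delta_pos": [43,3,20],"angular": [0,0,0]},
    {"fingers": 30,"delta_pos": [43,3,60],"angular": [0,0,0]},
    {"fingers": 30,"delta_pos": [43,3,105],"angular": [0,0,0]},
    {"fingers": 30,"delta_pos": [43,3,145],"angular": [0,0,0]},
    {"fingers": 30,"delta_pos": [43,3,160],"angular": [0,0,0]},
    {"fingers": 30,"delta_pos": [43,3,165],"angular": [0,0,0]},
    {"fingers": 30,"delta_pos": [43,3,165],"angular": [0,0,0]},
  ],
)

```text
clock: 4.5
tool_pos: [0.5211, -0.2796, 0.0335]
orientation: [-180.0, -0.0, 161.2]
force: [0.3, -0.3, 0.2]
opening: 0.0379
gripper_force: 30.0
```

Run:
```python
from h import *
im,o=snap('wrist','w3.png')
print(list(o['tool_pos']),o['force'])
```

```text
[np.float64(0.5210862503560852), np.float64(-0.2795617093923976), np.float64(0.033480392485672514)] [ 0.25343995 -0.28063161  0.2118489 ]
```

View pics/w3.png

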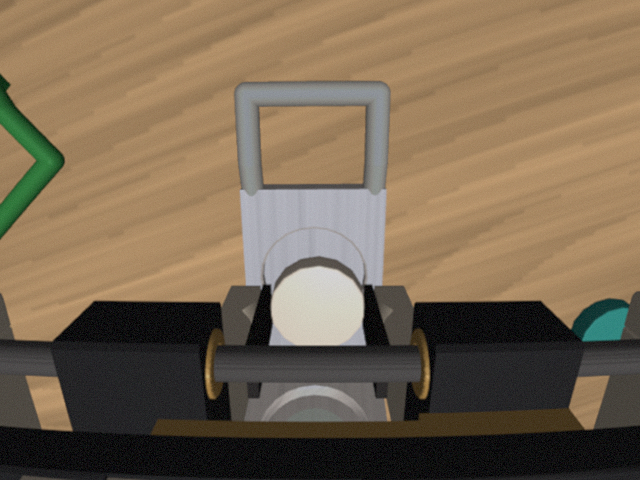

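The pellet (318,303) is held over the well, whose rim top is at (315,228) and sides at x=264 and 366. The bar's middle is at (312,94).

Run:
```python
from h import *
o=dict(tool_pos=np.array([0.521086,-0.279562,0.03348]),orientation=[-180,0,161.2])
Rt=R.from_euler('xyz',o['orientation'],degrees=True)
for n,uv,z in (('welltop',(315,228),.012),('wl',(264,272),.012),('wr',(366,272),.012),('bar',(312,94),.012),('trayend',(313,189),.012),('pel',(318,303),.0385)):
    q=px2w('wrist',[uv],z,o)[0];print(n,q.round(4),(Rt.inv().apply(q-o['tool_pos'])*1e3).round(1))
```

```text
welltop [ 0.4944 -0.2725  0.012 ] [27.5 -1.9 21.5]
wl [ 0.5071 -0.3018  0.012 ] [  6.1 -25.6  21.5]
wr [ 0.5223 -0.2571  0.012 ] [ 6.1 21.7 21.5]
bar [ 0.4396 -0.2551  0.012 ] [85.  -3.1 21.5]
trayend [ 0.4773 -0.2676  0.012 ] [45.3 -2.8 21.5]
pel [ 0.517  -0.2788  0.0385] [ 4.1 -0.6 -5. ]
```

Call:
apply_moves(
  deltas=[
    {"fingers": 30,"delta_pos": [-1,-1.5,8],"angular": [0,0,0]},
    {"fingers": 30,"delta_pos": [-1,-1.5,14],"angular": [0,0,0]},
    {"fingers": 30,"delta_pos": [-1,-1.5,18],"angular": [0,0,0]},
    {"fingers": 30,"delta_pos": [-1,-1.5,18],"angular": [0,0,0]},
    {"fingers": 30,"delta_pos": [-1,-1.5,18],"angular": [0,0,0]},
  ],
)

```text
clock: 5.05
tool_pos: [0.5217, -0.282, 0.0165]
orientation: [180.0, 0.1, 161.2]
force: [-2.3, 2.2, 8.5]
opening: 0.0385
gripper_force: 30.1
```

Call:
apply_moves(
  deltas=[
    {"fingers": 60,"delta_pos": [0,0,0],"angular": [0,0,0]},
    {"fingers": 60,"delta_pos": [0,0,0],"angular": [0,0,0]},
    {"fingers": 60,"delta_pos": [0,0,-10],"angular": [0,0,0]},
    {"fingers": 60,"delta_pos": [0,0,-50],"angular": [0,0,0]},
    {"fingers": 60,"delta_pos": [0,0,-95],"angular": [0,0,0]},
    {"fingers": 60,"delta_pos": [0,0,-140],"angular": [0,0,0]},
    {"fingers": 0,"delta_pos": [-10,0,-180],"angular": [0,0,0]},
    {"fingers": 0,"delta_pos": [-40,0,-182],"angular": [0,0,0]},
    {"fingers": 0,"delta_pos": [-46,0,-182],"angular": [0,0,0]},
    {"fingers": 0,"delta_pos": [-46,0,-182],"angular": [0,0,0]},
  ],
)

```text
clock: 6.05
tool_pos: [0.5651, -0.2969, 0.1972]
orientation: [180.0, -0.0, 161.1]
force: [0.1, 0.8, 0.2]
opening: 0.0336
gripper_force: 0.0
```

Run:
```python
from h import *
im,o=snap('wrist','w4.png'); np.save('o4.npy',o,allow_pickle=True)
print(o['tool_pos'],o['orientation'],o['opening'])
```

```text
[ 0.56505236 -0.29689221  0.19723546] [ 1.79990570e+02 -3.51628513e-02  1.61143902e+02] 0.03358046577966778
```

View pics/w4.png

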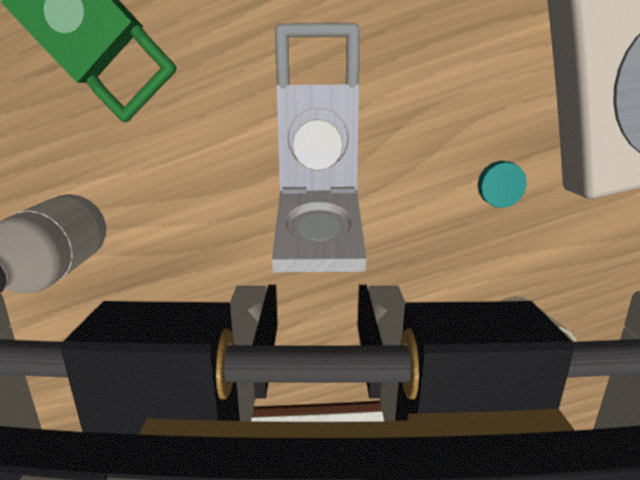

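The pellet is in or on the well at (317,145), with the well centre near (318,137), so it looks too close to the hinge side. I'll measure this before closing.

Run:
```python
from h import *
o=np.load('o4.npy',allow_pickle=True).item(); im=cv2.imread('pics/w4.png')
Rt=R.from_euler('xyz',o['orientation'],degrees=True)
c=im[95:185,265:370].astype(int)
m=((c.min(2)>185)|((c[:,:,2]-c[:,:,0]>8)&(c.min(2)>170))).astype(np.uint8)
n,l,s,ct=cv2.connectedComponentsWithStats(m); k=1+s[1:,4].argmax(); print(s[k],ct[k]+[265,95])
for n,uv,z in (('pel18',ct[k]+[265,95],.018),('trayend',(318,85),.012),('hinge',(318,190),.012),('barc',(318,30),.012),('welltop',(318,107),.012)):
    print(n,(Rt.inv().apply(px2w('wrist',[uv],z,o)[0]-o['tool_pos'])*1e3).round(1))
cv2.imwrite('pics/c4.png',cv2.resize(im[75:280,255:385],None,fx=2.9,fy=2.9,interpolation=cv2.INTER_CUBIC))
```

```text
[  28   25   50   50 1935] [317.16072351 144.35813953]
pel18 [ 46.6  -1.1 179.3]
trayend [ 91.8  -0.5 185.3]
hinge [  8.3  -0.4 185.2]
barc [132.1  -0.5 185.3]
welltop [ 75.1  -0.4 185.3]
```

View pics/c4.png

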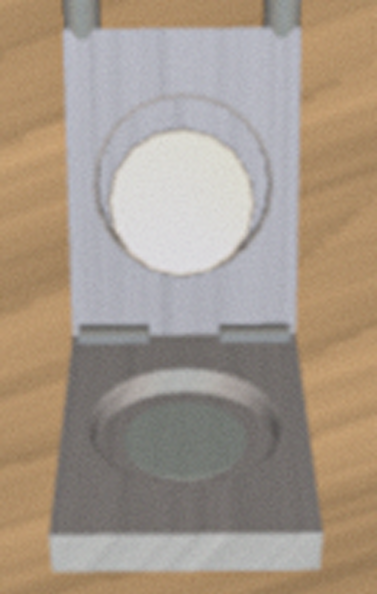

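Geometrically the pellet edge (26.6 mm) meets the well wall (26.3 mm), so it may be seated or just on the rim. I'll regrip it and move it about 3.5 mm towards the handle to be sure.

Call:
apply_moves(
  deltas=[
    {"fingers": 60,"delta_pos": [20,-0.5,0],"angular": [0,0,0]},
    {"fingers": 60,"delta_pos": [46,-0.5,30],"angular": [0,0,0]},
    {"fingers": 60,"delta_pos": [46,-0.5,75],"angular": [0,0,0]},
    {"fingers": 60,"delta_pos": [46,-0.5,120],"angular": [0,0,0]},
    {"fingers": 60,"delta_pos": [46,-0.5,160],"angular": [0,0,0]},
    {"fingers": 60,"delta_pos": [46,-0.5,176],"angular": [0,0,0]},
    {"fingers": 60,"delta_pos": [46,-0.5,180],"angular": [0,0,0]},
    {"fingers": 60,"delta_pos": [46,-0.5,180],"angular": [0,0,0]},
  ],
)

```text
clock: 6.9
tool_pos: [0.5203, -0.2823, 0.0172]
orientation: [-180.0, -0.1, 161.2]
force: [0.7, -0.8, -0.2]
opening: 0.06
gripper_force: 0.0
```

Call:
apply_moves(
  deltas=[
    {"fingers": 30,"delta_pos": [0,0,0],"angular": [0,0,0]},
    {"fingers": 30,"delta_pos": [0,0,0],"angular": [0,0,0]},
    {"fingers": 30,"delta_pos": [0,0,0],"angular": [0,0,0]},
    {"fingers": 30,"delta_pos": [0,0,0],"angular": [0,0,0]},
    {"fingers": 30,"delta_pos": [0,0,-2],"angular": [0,0,0]},
    {"fingers": 30,"delta_pos": [3.5,0,-2],"angular": [0,0,0]},
    {"fingers": 30,"delta_pos": [3.5,0,0],"angular": [0,0,0]},
    {"fingers": 30,"delta_pos": [3.5,0,1],"angular": [0,0,0]},
    {"fingers": 30,"delta_pos": [3.5,0,1],"angular": [0,0,0]},
  ],
)

```text
clock: 7.8
tool_pos: [0.5184, -0.2815, 0.0169]
orientation: [-180.0, 0.0, 161.2]
force: [-0.9, 0.4, 5.6]
opening: 0.0374
gripper_force: 30.0
```

Call:
apply_moves(
  deltas=[
    {"fingers": 60,"delta_pos": [0,0,0],"angular": [0,0,0]},
    {"fingers": 60,"delta_pos": [0,0,0],"angular": [0,0,0]},
    {"fingers": 60,"delta_pos": [0,0,-10],"angular": [0,0,0]},
    {"fingers": 60,"delta_pos": [0,0,-50],"angular": [0,0,0]},
    {"fingers": 60,"delta_pos": [0,0,-95],"angular": [0,0,0]},
    {"fingers": 60,"delta_pos": [0,0,-140],"angular": [0,0,0]},
    {"fingers": 0,"delta_pos": [-10,0,-180],"angular": [0,0,0]},
    {"fingers": 0,"delta_pos": [-40,0,-182],"angular": [0,0,0]},
    {"fingers": 0,"delta_pos": [-50,0,-182],"angular": [0,0,0]},
    {"fingers": 0,"delta_pos": [-50,0,-182],"angular": [0,0,0]},
  ],
)

```text
clock: 8.8
tool_pos: [0.5655, -0.2975, 0.198]
orientation: [180.0, -0.1, 161.1]
force: [0.3, -0.1, -1.1]
opening: 0.0333
gripper_force: 0.0
```

Run:
```python
from h import *
im,o=snap('wrist','w5.png'); np.save('o5.npy',o,allow_pickle=True)
print(o['tool_pos'],o['orientation'],o['opening'])
im=im[:,:,::-1];Rt=R.from_euler('xyz',o['orientation'],degrees=True)
c=im[95:185,265:370].astype(int)
m=((c.min(2)>185)|((c[:,:,2]-c[:,:,0]>8)&(c.min(2)>170))).astype(np.uint8)
n,l,s,ct=cv2.connectedComponentsWithStats(m); k=1+s[1:,4].argmax(); uv=ct[k]+[265,95];print(s[k],uv)
print('pel18',px2w('wrist',[uv],.018,o))
# holder tray outline: dark->bright transitions along column
col=im[60:220,int(uv[0])].astype(int).sum(1); d=np.diff(col); print([(i+60,d[i]) for i in np.argsort(-abs(d))[:10]])
```

```text
[ 0.56550672 -0.2975158   0.19796919] [ 1.79991679e+02 -6.23144498e-02  1.61149060e+02] 0.03330478352496224
[  28   20   49   49 1886] [316.71845175 138.7990456 ]
pel18 [[ 0.51673873 -0.28235175  0.018     ]]
[(np.int64(189), np.int64(-125)), (np.int64(163), np.int64(-106)), (np.int64(167), np.int64(105)), (np.int64(114), np.int64(105)), (np.int64(200), np.int64(92)), (np.int64(208), np.int64(-91)), (np.int64(113), np.int64(88)), (np.int64(209), np.int64(-85)), (np.int64(83), np.int64(77)), (np.int64(201), np.int64(76))]
```

The pellet is now centred in the well, with rim visible all round. Next I close the lid with shut fingers from the hinge side.

Call:
apply_moves(
  deltas=[
    {"fingers": 0,"delta_pos": [-40,1,0],"angular": [0,0,0]},
    {"fingers": 0,"delta_pos": [-82,1,10],"angular": [0,0,0]},
    {"fingers": 0,"delta_pos": [-82,1,50],"angular": [0,0,0]},
    {"fingers": 0,"delta_pos": [-82,1,95],"angular": [0,0,0]},
    {"fingers": 0,"delta_pos": [-82,1,135],"angular": [0,0,0]},
    {"fingers": 0,"delta_pos": [-82,1,146],"angular": [0,0,0]},
    {"fingers": 0,"delta_pos": [-78,1,146],"angular": [0,0,0]},
    {"fingers": 0,"delta_pos": [-70,1,146],"angular": [0,0,0]},
    {"fingers": 0,"delta_pos": [-62,1,146],"angular": [0,0,0]},
    {"fingers": 0,"delta_pos": [-54,1,146],"angular": [0,0,0]},
  ],
)

```text
clock: 9.85
tool_pos: [0.6168, -0.3139, 0.0549]
orientation: [180.0, 0.2, 161.2]
force: [0.6, 0.7, 0.1]
opening: 0.0004
gripper_force: 0.0
```

Run:
```python
from h import *
for n in('top','scene'): snap(n,n+'6.png')
o=ctrl.get_obs();print(o['tool_pos'],o['force'])
a=cv2.imread('pics/top6.png')[180:280,390:480];b=cv2.imread('pics/scene6.png')[150:230,200:310]
cv2.imwrite('pics/c6.png',np.hstack([cv2.resize(a,(360,400),interpolation=3),cv2.resize(b,(440,400),interpolation=3)]))
```

```text
[ 0.6160749 -0.31368    0.0544328] [ 0.96983947  0.13579686 -0.08381521]
```

View pics/c6.png

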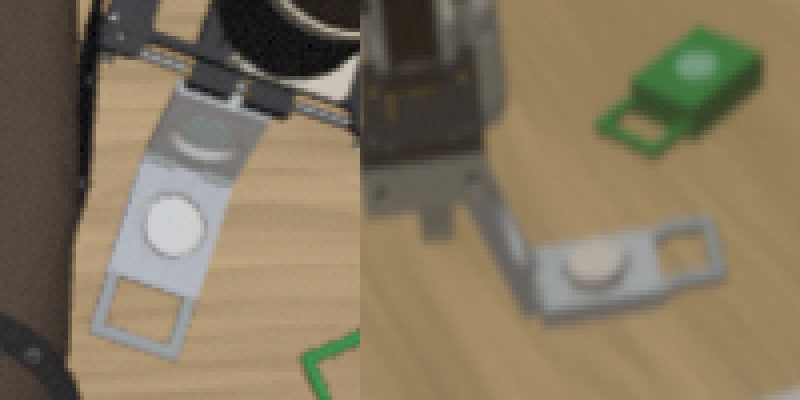

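The lid is just contacted by the finger, with the pellet seated and the holder unmoved. I continue the sweep.

Call:
apply_moves(
  deltas=[
    {"fingers": 0,"delta_pos": [8,0,0],"angular": [0,0,0]},
    {"fingers": 0,"delta_pos": [16,0,0],"angular": [0,0,0]},
    {"fingers": 0,"delta_pos": [24,0,0],"angular": [0,0,0]},
    {"fingers": 0,"delta_pos": [32,0,-2],"angular": [0,0,0]},
    {"fingers": 0,"delta_pos": [40,0,-4],"angular": [0,0,0]},
    {"fingers": 0,"delta_pos": [40,0,-4],"angular": [0,0,0]},
  ],
)

```text
clock: 10.55
tool_pos: [0.5776, -0.3007, 0.0569]
orientation: [180.0, -0.0, 161.2]
force: [0.6, -0.5, -0.0]
opening: 0.0005
gripper_force: 0.0
```

```bash
cat >> h.py <<'E'
def handle_shift(f):
    "top-camera shift (px) of the handle's template since t0"
    im,_=snap('top',f); a=cv2.imread('pics/t0.png')[245:275,408:446]; b=im[225:295,388:466,::-1].copy()
    r=cv2.matchTemplate(b,a,cv2.TM_CCOEFF_NORMED); _,v,_,l=cv2.minMaxLoc(r); return l[0]-20,l[1]-20,v
E
python3 - <<'E'
from h import *
print(handle_shift('t7.png'),ctrl.get_obs()['tool_pos'],ctrl.get_obs()['force'])
E
```

```text
(0, 0, 0.9963160157203674) [ 0.5781951  -0.30084373  0.05682368] [-0.49934039 -0.23780976  0.51073886]
```

Call:
apply_moves(
  deltas=[
    {"fingers": 0,"delta_pos": [8,0,-2],"angular": [0,0,0]},
    {"fingers": 0,"delta_pos": [16,0,-2],"angular": [0,0,0]},
    {"fingers": 0,"delta_pos": [24,0,0],"angular": [0,0,0]},
    {"fingers": 0,"delta_pos": [34,0,5],"angular": [0,0,0]},
    {"fingers": 0,"delta_pos": [45,0,12],"angular": [0,0,0]},
    {"fingers": 0,"delta_pos": [52,0,21],"angular": [0,0,0]},
    {"fingers": 0,"delta_pos": [60,0,28],"angular": [0,0,0]},
    {"fingers": 0,"delta_pos": [72,0,31],"angular": [0,0,0]},
    {"fingers": 0,"delta_pos": [82,0,33],"angular": [0,0,0]},
    {"fingers": 0,"delta_pos": [82,0,35],"angular": [0,0,0]},
  ],
)

```text
clock: 11.6
tool_pos: [0.5018, -0.2747, 0.0236]
orientation: [-180.0, 0.2, 161.2]
force: [-5.5, 6.5, 33.2]
opening: 0.0005
gripper_force: 16.4
```

Run:
```python
from h import *
print(handle_shift('t8.png'),ctrl.get_obs()['tool_pos'],ctrl.get_obs()['force'])
```

```text
(-5, 15, 0.48996448516845703) [ 0.50175023 -0.27468741  0.02385244] [-3.90899335  4.46350769 21.40759204]
```

Call:
apply_moves(
  deltas=[
    {"fingers": 0,"delta_pos": [0,0,-10],"angular": [0,0,0]},
    {"fingers": 0,"delta_pos": [0,0,-50],"angular": [0,0,0]},
    {"fingers": 24,"delta_pos": [-20,0,-95],"angular": [0,0,0]},
    {"fingers": 24,"delta_pos": [-50,0,-140],"angular": [0,0,0]},
    {"fingers": 24,"delta_pos": [-68,0,-174],"angular": [0,0,0]},
    {"fingers": 24,"delta_pos": [-68,0,-174],"angular": [0,0,0]},
    {"fingers": 24,"delta_pos": [-68,0,-174],"angular": [0,0,0]},
  ],
)

```text
clock: 12.35
tool_pos: [0.5653, -0.2963, 0.1958]
orientation: [180.0, 0.0, 161.1]
force: [-0.3, -0.4, -1.4]
opening: 0.0237
gripper_force: 0.0
```

Run:
```python
from h import *
im,o=snap('wrist','w9.png'); np.save('o9.npy',o,allow_pickle=True)
print(o['tool_pos'],o['orientation'],o['opening'])
g=im.astype(int).sum(2); d=lambda v,off:[(int(i+off),int(v[i])) for i in np.argsort(-abs(v))[:12]]
print('col318',sorted(d(np.diff(g[0:260,300]),0)))
print('row bar arms v=60',sorted(d(np.diff(g[60,240:400]),240)))
print('row tray v=120',sorted(d(np.diff(g[120,240:400]),240)))
print('scene handle shift'); sc,_=snap('scene','s9.png')
```

```text
[ 0.56530926 -0.29628547  0.19580298] [1.79963466e+02 3.32620075e-02 1.61142918e+02] 0.02368796796153392
col318 [(21, -44), (23, 33), (24, 35), (33, -55), (34, -42), (35, 65), (82, 40), (83, 66), (84, 34), (192, -33), (193, -72), (194, -40)]
row bar arms v=60 [(273, -55), (274, -42), (275, 47), (276, 48), (284, -51), (285, -37), (287, 57), (344, -88), (346, 53), (347, 38), (348, 42), (356, -48)]
row tray v=120 [(250, -20), (268, 20), (274, 57), (284, -20), (311, 21), (317, -21), (358, -58), (359, -22), (369, -26), (382, -24), (384, -20), (391, 24)]
scene handle shift
```

View pics/w9.png

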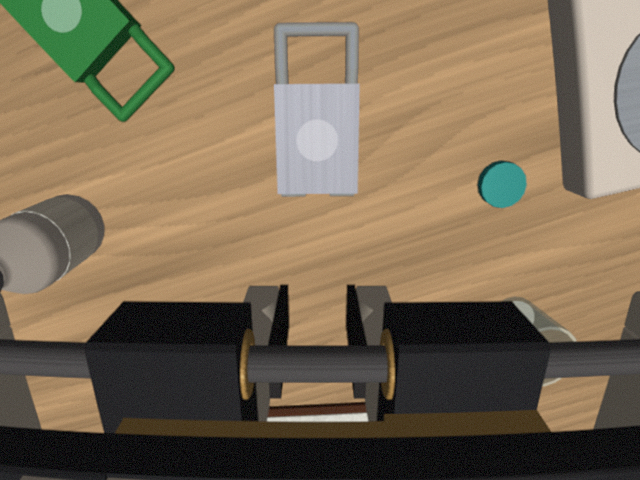

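The lid is closed flat, with the window at (317,140) and the bar centre at (316,29), and the holder has not moved. Next I work out the bar grasp.

Run:
```python
from h import *
o=np.load('o9.npy',allow_pickle=True).item()
q=px2w('wrist',[(316,29),(275.5,28.5),(357,29),(317,140),(317,193)],[.012,.012,.012,.024,.012],o);print(q.round(4))
d=q[2]-q[1];print('x_h yaw',np.degrees(np.arctan2(-d[0],d[1])), (q[3]-q[0])[:2], np.linalg.norm((q[3]-q[0])[:2]))
print(ctrl.get_obs()['joint_pos'].round(1))
b=q[0]
for y in(71.2,-108.8): print(y,rel([b[0],b[1],.12],Rd(y)))
```

```text
[[ 0.4394 -0.2553  0.012 ]
 [ 0.4291 -0.2839  0.012 ]
 [ 0.4492 -0.2261  0.012 ]
 [ 0.517  -0.2809  0.024 ]
 [ 0.5593 -0.2954  0.012 ]]
x_h yaw -19.175310386393313 [ 0.07764305 -0.02568323] 0.08178063125452621
[-10.2  18.3  -6.9  -0.  -64.9 -98.6]
71.2 (array([130.9,  -1.8,  74.4]), array([-0.1, -0.1, 89.9]))
-108.8 (array([130.9,  -1.8,  74.4]), array([  0.1,  -0.1, -90.1]))
```

Call:
apply_moves(
  deltas=[
    {"fingers": 24,"delta_pos": [20,0,0],"angular": [0,0,-8.5]},
    {"fingers": 24,"delta_pos": [40,0,10],"angular": [0,0,-17]},
    {"fingers": 24,"delta_pos": [60,0,20],"angular": [0,0,-25.5]},
    {"fingers": 24,"delta_pos": [80,0,30],"angular": [0,0,-34]},
    {"fingers": 24,"delta_pos": [100,-1,40],"angular": [0,0,-42.5]},
    {"fingers": 24,"delta_pos": [115,-1,50],"angular": [0,0,-51]},
    {"fingers": 24,"delta_pos": [125,-1,60],"angular": [0,0,-59.5]},
    {"fingers": 24,"delta_pos": [131,-2,74],"angular": [0,0,-68]},
    {"fingers": 24,"delta_pos": [131,-2,74],"angular": [0,0,-76.5]},
    {"fingers": 24,"delta_pos": [131,-2,74],"angular": [0,0,-85]},
  ],
)

```text
clock: 13.45
tool_pos: [0.4387, -0.2557, 0.1199]
orientation: [179.8, -0.0, -113.5]
force: [-0.1, 0.2, 0.8]
opening: 0.0243
gripper_force: 0.0
```

Call:
apply_moves(
  deltas=[
    {"fingers": 24,"delta_pos": [0,0,0],"angular": [0,0,-5.2]},
    {"fingers": 24,"delta_pos": [0,0,0],"angular": [0,0,-5.2]},
    {"fingers": 24,"delta_pos": [0,0,0],"angular": [0,0,-5.2]},
  ],
)

```text
clock: 13.75
tool_pos: [0.4399, -0.2559, 0.1208]
orientation: [179.9, -0.0, -108.8]
force: [-0.2, 0.6, -0.0]
opening: 0.0237
gripper_force: 0.0
```

Run:
```python
from h import *
o=ctrl.get_obs();print(o['tool_pos'],o['orientation'],o['joint_pos'].round(1),rel([.4393,-.2553,.002],Rd(-109)))
```

```text
[ 0.4398837  -0.25589168  0.12079098] [ 1.79902175e+02 -1.06043784e-02 -1.08799694e+02] [ -8.1  10.7 -28.2  -0.  -51.2 -10.7] (array([ -0.4,   0.5, 118.8]), array([ 0.1, -0. ,  0.2]))
```

Call:
apply_moves(
  deltas=[
    {"fingers": 24,"delta_pos": [0,0.5,45],"angular": [0,0,0]},
    {"fingers": 24,"delta_pos": [0,0.5,85],"angular": [0,0,0]},
    {"fingers": 24,"delta_pos": [0,0.5,105],"angular": [0,0,0]},
    {"fingers": 24,"delta_pos": [0,0.5,114],"angular": [0,0,0]},
    {"fingers": 24,"delta_pos": [0,0.5,117.5],"angular": [0,0,0]},
    {"fingers": 24,"delta_pos": [0,0.5,117.5],"angular": [0,0,0]},
    {"fingers": 4,"delta_pos": [0,0.5,117.5],"angular": [0,0,0]},
    {"fingers": 4,"delta_pos": [0,0.5,117.5],"angular": [0,0,0]},
    {"fingers": 4,"delta_pos": [0,0.5,117.5],"angular": [0,0,0]},
    {"fingers": 4,"delta_pos": [0,0.5,117.5],"angular": [0,0,0]},
  ],
)

```text
clock: 14.75
tool_pos: [0.4405, -0.256, 0.0047]
orientation: [-180.0, 0.0, -108.6]
force: [-3.2, 0.9, 4.3]
opening: 0.0092
gripper_force: 30.0
```

Run:
```python
from h import *
o=ctrl.get_obs();print(o['force'].round(2),o['moment'].round(3))
```

```text
[-3.15  0.87  4.29] [0.516 0.715 0.034]
```

Call:
apply_moves(
  deltas=[
    {"fingers": 4,"delta_pos": [0,0,-5],"angular": [0,0,0]},
    {"fingers": 4,"delta_pos": [0,-1,-11],"angular": [0,0,0]},
    {"fingers": 4,"delta_pos": [0,-2,-16],"angular": [0,0,0]},
    {"fingers": 4,"delta_pos": [0,-4,-21],"angular": [0,0,0]},
    {"fingers": 4,"delta_pos": [0,-6,-27],"angular": [0,0,0]},
    {"fingers": 4,"delta_pos": [0,-7,-32],"angular": [0,0,0]},
    {"fingers": 4,"delta_pos": [0,-7,-32],"angular": [0,0,0]},
    {"fingers": 4,"delta_pos": [0,-7,-32],"angular": [0,0,0]},
  ],
)

```text
clock: 15.55
tool_pos: [0.4475, -0.2583, 0.0363]
orientation: [-179.9, 0.0, -108.6]
force: [0.5, 0.2, -3.6]
opening: 0.0088
gripper_force: 30.0
```

Run:
```python
from h import *
im,o=snap('wrist','w10.png');snap('scene','s10.png');print(o['force'].round(2),o['moment'].round(3),o['tool_pos'])
print(w2px('scene',[o['tool_pos']],o))
```

```text
[ 0.46  0.22 -3.62] [-0.026 -0.032 -0.046] [ 0.44748853 -0.25827016  0.03627027]
[[284.58837378 191.6894318 ]]
```

```bash
cat >> h.py <<'E'
def sample(img,cam,bar,u,alpha,o=None):
    "mean colour spread (R-B) and brightness along +y side and hinge end; holder at bar, tilt alpha (handle up by alpha)"
    im=cv2.imread('pics/'+img)[:,:,::-1].astype(int); a=np.radians(alpha)
    X=np.array([u[0]*np.cos(a),u[1]*np.cos(a),-np.sin(a)]); Z=np.array([u[0]*np.sin(a),u[1]*np.sin(a),np.cos(a)]); Y=np.cross(Z,X)
    res=[]
    for pts in ([(x,32,z) for x in(50,80,110,120) for z in(-8,0,8)],[(124,y,z) for y in(-20,0,20) for z in(-8,0,8)]):
        P=np.array([bar+(X*p[0]+Y*p[1]+Z*p[2])/1e3 for p in pts]); uv=w2px(cam,P,o).round().astype(int)
        c=im[uv[:,1].clip(0,479),uv[:,0].clip(0,639)]; res.append((c[:,0]-c[:,2]).tolist())
    return res
E
python3 - <<'E'
from h import *
u=np.array([.946,-.325]); 
print('ref',sample('s9.png','scene',np.array([.4394,-.2553,.012]),u,0))
b=ctrl.get_obs()['tool_pos']+[0,0,.008]
for a in(0,7,15):print(a,sample('s10.png','scene',b,u,a))
E
```

```text
ref [[13, 7, 4, 8, 7, 2, 11, 7, 3, 10, 8, 0], [0, -1, 5, 5, 5, -2, 10, 3, 7]]
0 [[3, -3, -3, -2, -5, -7, -2, -2, -2, 0, -2, -2], [60, 59, 60, 18, 56, 60, 14, 18, 21]]
7 [[7, 3, -3, 7, -2, -5, 1, -3, -2, 1, -1, 0], [3, 31, 60, 2, 16, 18, 4, 8, 14]]
15 [[9, 7, 3, 10, 7, 1, 11, 8, 1, 9, 9, 4], [-3, -2, 3, -1, 3, 3, 7, 4, 5]]
```

The α=15° pose fits the picture: the holder pivots on its hinge end with the bar turning in the grip. I continue the arc to upright.

Call:
apply_moves(
  deltas=[
    {"fingers": 4,"delta_pos": [0,-6.7,-14.8],"angular": [0,0,0]},
    {"fingers": 4,"delta_pos": [0,-15.3,-28.7],"angular": [0,0,0]},
    {"fingers": 4,"delta_pos": [0,-25.6,-41.3],"angular": [0,0,0]},
    {"fingers": 4,"delta_pos": [0,-37.5,-52.5],"angular": [0,0,0]},
    {"fingers": 4,"delta_pos": [0,-50.7,-62],"angular": [0,0,0]},
    {"fingers": 4,"delta_pos": [0,-65,-69.7],"angular": [0,0,0]},
    {"fingers": 4,"delta_pos": [0,-80.3,-75.5],"angular": [0,0,0]},
    {"fingers": 4,"delta_pos": [0,-96,-79.5],"angular": [0,0,0]},
    {"fingers": 4,"delta_pos": [0,-112,-82],"angular": [0,0,0]},
    {"fingers": 4,"delta_pos": [0,-126,-84],"angular": [0,0,0]},
  ],
)

```text
clock: 16.65
tool_pos: [0.5665, -0.2984, 0.1193]
orientation: [179.9, 0.0, -108.6]
force: [-0.3, -0.5, -4.7]
opening: 0.009
gripper_force: 30.0
```

Call:
apply_moves(
  deltas=[
    {"fingers": 4,"delta_pos": [0,0,-10],"angular": [0,0,0]},
    {"fingers": 4,"delta_pos": [0,0,-40],"angular": [0,0,0]},
    {"fingers": 4,"delta_pos": [0,0,-70],"angular": [0,0,0]},
    {"fingers": 4,"delta_pos": [0,0,-70],"angular": [0,0,0]},
    {"fingers": 4,"delta_pos": [0,0,-70],"angular": [0,0,0]},
  ],
)

```text
clock: 17.15
tool_pos: [0.566, -0.2981, 0.1902]
orientation: [-180.0, 0.0, -108.6]
force: [-1.0, 0.2, -5.0]
opening: 0.0092
gripper_force: 30.0
```

Run:
```python
from h import *
snap('scene','s11.png'); o=ctrl.get_obs();print(o['force'].round(2),o['moment'].round(3),o['tool_pos'],o['orientation'],o['joint_pos'].round(1))
u=np.array([.946,-.325]);b=o['tool_pos']+[0,0,.008]
for a in(65,75,85,90,95):print(a,sample('s11.png','scene',b,u,a))
```

```text
[-0.76  0.58 -5.38] [ 0.114  0.367 -0.022] [ 0.56533782 -0.29791024  0.18906787] [ 1.79895510e+02  3.65503603e-02 -1.08659390e+02] [-10.4  18.7  -7.1  -0.1 -64.4  -8.3]
65 [[10, 7, 7, 44, 9, 8, 58, 18, 9, 57, 24, 8], [8, 8, 8, 25, 8, 8, 51, 10, 8]]
75 [[15, 10, 7, 60, 59, 44, 62, 63, 59, 62, 60, 59], [61, 60, 18, 61, 62, 54, 63, 59, 57]]
85 [[51, 16, 10, 60, 60, 60, 59, 61, 62, 61, 63, 62], [60, 60, 60, 60, 61, 62, 60, 63, 62]]
90 [[57, 21, 14, 61, 60, 60, 59, 59, 61, 58, 59, 62], [59, 60, 60, 59, 60, 60, 58, 58, 62]]
95 [[58, 51, 16, 61, 61, 59, 61, 60, 59, 60, 59, 58], [62, 61, 59, 62, 60, 59, 62, 59, 58]]
```

Run:
```python
from h import *
o=ctrl.get_obs();u=np.array([.946,-.325]);b=o['tool_pos']+[0,0,.009]
for a in range(0,70,5):
    r=sample('s11.png','scene',b,u,a);print(a,[int(np.sum(np.array(x)>25)) for x in r], r[1])
```

```text
0 [12, 9] [61, 59, 58, 61, 62, 61, 61, 61, 62]
5 [12, 9] [62, 61, 60, 61, 62, 62, 62, 61, 61]
10 [12, 9] [61, 62, 62, 61, 62, 62, 62, 62, 62]
15 [12, 9] [60, 61, 62, 62, 62, 62, 62, 61, 62]
20 [11, 9] [61, 60, 61, 62, 63, 62, 62, 62, 61]
25 [10, 9] [61, 61, 60, 63, 62, 62, 61, 61, 62]
30 [10, 9] [61, 61, 61, 62, 62, 62, 61, 61, 61]
35 [9, 9] [59, 61, 61, 61, 61, 61, 61, 60, 61]
40 [8, 9] [58, 59, 61, 61, 61, 62, 61, 61, 60]
45 [7, 9] [56, 56, 59, 58, 59, 61, 60, 60, 61]
50 [4, 7] [21, 55, 58, 21, 57, 59, 29, 57, 59]
55 [1, 3] [6, 8, 51, 6, 10, 52, 8, 13, 57]
60 [0, 0] [7, 5, 7, 8, 7, 6, 9, 8, 8]
65 [3, 1] [8, 7, 6, 25, 8, 8, 51, 10, 8]
```

The holder is held at α≈60° by grip friction. I'll carry it like that, tilt the tool to pass vertical over the deck, then lower it with its end on the deck. First I carry it across and locate the spot.

Run:
```python
from h import *
print(rel([.60,.20,.26],Rd(-86)))
```

```text
(array([-482.9,  126.6,  -70.4]), array([  0.1,   0.1, -22.7]))
```

Call:
apply_moves(
  deltas=[
    {"fingers": 4,"delta_pos": [0,0,-25],"angular": [0,0,0]},
    {"fingers": 4,"delta_pos": [-15,4,-50],"angular": [0,0,0]},
    {"fingers": 4,"delta_pos": [-50,13,-65],"angular": [0,0,-2]},
    {"fingers": 4,"delta_pos": [-90,24,-70],"angular": [0,0,-4]},
    {"fingers": 4,"delta_pos": [-130,34,-70],"angular": [0,0,-6]},
    {"fingers": 4,"delta_pos": [-170,45,-70],"angular": [0,0,-8]},
    {"fingers": 4,"delta_pos": [-210,55,-70],"angular": [0,0,-10]},
    {"fingers": 4,"delta_pos": [-250,65,-70],"angular": [0,0,-12]},
    {"fingers": 4,"delta_pos": [-290,76,-70],"angular": [0,0,-14]},
    {"fingers": 4,"delta_pos": [-330,86,-70],"angular": [0,0,-16]},
  ],
)

```text
clock: 18.2
tool_pos: [0.5891, 0.0433, 0.2582]
orientation: [179.8, -0.0, -92.6]
force: [0.9, 0.2, -5.0]
opening: 0.0091
gripper_force: 30.0
```

Run:
```python
from h import *
print(rel([.60,.20,.26],Rd(-86)))
```

```text
(array([-157. ,   -3.9,   -1.9]), array([ 0.2, -0. , -6.6]))
```

Call:
apply_moves(
  deltas=[
    {"fingers": 4,"delta_pos": [-40,-1,-2],"angular": [0,0,-2]},
    {"fingers": 4,"delta_pos": [-80,-2,-2],"angular": [0,0,-4]},
    {"fingers": 4,"delta_pos": [-120,-3,-2],"angular": [0,0,-6]},
    {"fingers": 4,"delta_pos": [-145,-4,-2],"angular": [0,0,-6.6]},
    {"fingers": 4,"delta_pos": [-157,-4,-2],"angular": [0,0,-6.6]},
    {"fingers": 4,"delta_pos": [-157,-4,-2],"angular": [0,0,-6.6]},
    {"fingers": 4,"delta_pos": [-157,-4,-2],"angular": [0,0,-6.6]},
  ],
)

```text
clock: 18.9
tool_pos: [0.6009, 0.1977, 0.2609]
orientation: [179.9, -0.1, -86.0]
force: [0.5, -0.4, -4.2]
opening: 0.0091
gripper_force: 30.0
```

Run:
```python
from h import *
im,o=snap('wrist','w12.png');snap('scene','s12.png')
print(o['tool_pos'],o['orientation'],o['joint_pos'].round(1),o['moment'].round(2))
p=w2px('wrist',[[.520,.282,.01]],o)[0];print(p)
x0,y0=int(p[0])-60,int(p[1])-60
g=cv2.cvtColor(im,cv2.COLOR_RGB2GRAY)[max(y0,0):y0+120,max(x0,0):x0+120]
c=cv2.HoughCircles(cv2.medianBlur(g,3),cv2.HOUGH_GRADIENT,1.2,40,param1=80,param2=18,minRadius=14,maxRadius=40)
print(c); 
if c is not None: 
    for k in c[0][:3]: print(px2w('wrist',[(k[0]+max(x0,0),k[1]+max(y0,0))],.01,o), k[2])
# dark ring centroid, top and wrist
for n,f,q in(('wrist','w12.png',p),('top','t0.png',(226,234.5))):
    gg=cv2.imread('pics/'+f,0); r=50 if n=='wrist' else 13
    a,b=int(q[0]),int(q[1]); s=gg[b-r:b+r,a-r:a+r]; m=(s<np.median(s)-35).astype(np.uint8); N,l,st,ct=cv2.connectedComponentsWithStats(m); k=1+st[1:,4].argmax()
    x,y,w,h=st[k][:4]; uv=(a-r+x+(w-1)/2,b-r+y+(h-1)/2); print(n,st[k],uv,px2w(n,[uv],.01,o))
u=np.array([np.cos(np.radians(4)),np.sin(np.radians(4))]);b=o['tool_pos']+[0,0,.009]
for a in range(40,95,10):
    r=sample('s12.png','scene',b,u,a);print(a,[int(np.sum(np.array(x)>25)) for x in r])
```

```text
[0.60093574 0.19772235 0.26088767] [ 1.79876972e+02 -6.58628339e-02 -8.60410247e+01] [ 35.9  15.6  -1.9  -0.  -72.7 -31.9] [-0.02  0.25 -0.01]
[386.67258264 268.41472966]
[[[57.000004 61.800003 20.36    ]]]
[[0.52369096 0.28383071 0.01      ]] 20.36
wrist [   0   66  100   34 2089] (np.float64(385.5), np.float64(300.5)) [[0.5166066 0.3195609 0.01     ]]
top [ 4  5 18 17 98] (np.float64(225.5), np.float64(234.0)) [[0.52137214 0.28363807 0.01      ]]
40 [0, 0]
50 [0, 0]
60 [0, 0]
70 [5, 1]
80 [6, 3]
90 [6, 3]
```

Call:
apply_moves(
  deltas=[
    {"fingers": 4,"delta_pos": [0,0,0],"angular": [-5,0,0]},
    {"fingers": 4,"delta_pos": [0,0,0],"angular": [-10,0,0]},
    {"fingers": 4,"delta_pos": [0,0,0],"angular": [-15,0,0]},
    {"fingers": 4,"delta_pos": [0,0,0],"angular": [-20,0,0]},
    {"fingers": 4,"delta_pos": [0,0,0],"angular": [-25,0,0]},
    {"fingers": 4,"delta_pos": [0,0,0],"angular": [-30,0,0]},
    {"fingers": 4,"delta_pos": [0,0,0],"angular": [-35,0,0]},
    {"fingers": 4,"delta_pos": [0,0,0],"angular": [-40,0,0]},
    {"fingers": 4,"delta_pos": [0,0,0],"angular": [-45,0,0]},
    {"fingers": 4,"delta_pos": [0,0,0],"angular": [-45,0,0]},
  ],
)

```text
clock: 20.0
tool_pos: [0.6025, 0.1971, 0.2575]
orientation: [134.6, -0.1, -86.2]
force: [-0.2, -0.4, -6.3]
opening: 0.0086
gripper_force: 30.0
```

Run:
```python
from h import *
snap('scene','s13.png');im,o=snap('top','t13.png')
print(o['tool_pos'],o['orientation'],o['joint_pos'].round(1),o['force'].round(1),o['moment'].round(2))
print(R.from_euler('xyz',o['orientation'],degrees=True).as_matrix().round(2))
```

```text
[0.60268305 0.19744901 0.25890008] [ 1.34915417e+02 -5.24273033e-02 -8.61937350e+01] [  25.6   44.4   39.4  -19.  -126.4  -27.4] [-0.2  0.  -4.4] [ 0.33 -3.59 -0.11]
[[ 0.07 -0.7  -0.71]
 [-1.   -0.05 -0.05]
 [ 0.    0.71 -0.71]]
```

```bash
cat >> h.py <<'E'
S=np.array([.5225,.284,.010]); YW=4.0; w=np.array([np.cos(np.radians(YW)),np.sin(np.radians(YW)),0])
def tcp(bw,bz,beta):
    "bar at S+w*bw, bz above deck (mm), tool tilted beta -> TCP pos, rotation"
    Rt=Rd(YW-90)*R.from_rotvec([-np.radians(beta),0,0]); b=S+w*bw/1e3+np.array([0,0,bz/1e3]); return b+.008*Rt.apply([0,0,1]),Rt
def arc(E,g): g=np.radians(g); return E+124*np.cos(g)-12*np.sin(g),124*np.sin(g)+12*np.cos(g)
E
python3 - <<'E'
from h import *
print(rel(*tcp(-27.5,180,45)));print(rel(*tcp(-27.5,136,45)));print(tcp(-27.5,136,45)[0])
E
```

```text
(array([-91.4,  22.1, 129.7]), array([-0.1,  0.1, -0.1]))
(array([-91.5,  -9. , 160.9]), array([-0.1,  0.1, -0.1]))
[0.48942391 0.28168709 0.14034315]
```

Call:
apply_moves(
  deltas=[
    {"fingers": 4,"delta_pos": [-25,6,35],"angular": [0,0,0]},
    {"fingers": 4,"delta_pos": [-50,12,70],"angular": [0,0,0]},
    {"fingers": 4,"delta_pos": [-75,18,105],"angular": [0,0,0]},
    {"fingers": 4,"delta_pos": [-91,22,130],"angular": [0,0,0]},
    {"fingers": 4,"delta_pos": [-91,22,130],"angular": [0,0,0]},
    {"fingers": 4,"delta_pos": [-91,12,140],"angular": [0,0,0]},
    {"fingers": 4,"delta_pos": [-91,2,150],"angular": [0,0,0]},
    {"fingers": 4,"delta_pos": [-91,-5,157],"angular": [0,0,0]},
    {"fingers": 4,"delta_pos": [-91,-9,161],"angular": [0,0,0]},
    {"fingers": 4,"delta_pos": [-91,-9,161],"angular": [0,0,0]},
  ],
)

```text
clock: 21.1
tool_pos: [0.4881, 0.2811, 0.1404]
orientation: [134.9, -0.1, -86.1]
force: [-0.1, -0.6, -4.3]
opening: 0.0091
gripper_force: 30.0
```

Run:
```python
from h import *
im,o=snap('scene','s14.png');snap('wrist','w14.png')
print(o['tool_pos'],o['orientation'],o['force'].round(1),o['moment'].round(2))
Rt=R.from_euler('xyz',o['orientation'],degrees=True); b=o['tool_pos']-.008*Rt.apply([0,0,1])
print('bar',b)
for a in range(80,125,5):
    r=sample('s14.png','scene',b,w[:2],a);print(a,r)
```

```text
[0.48805024 0.28110506 0.14036663] [ 1.34888278e+02 -6.65343708e-02 -8.60836198e+01] [-0.1 -0.6 -4.3] [ 0.25 -3.43 -0.04]
bar [0.49370443 0.28149872 0.14601244]
80 [[2, 4, 3, 4, 4, 4, -5, -5, -5, -6, -5, -4], [-5, -6, -5, -6, -7, -8, -6, -4, -8]]
85 [[0, 4, 4, 3, 4, 4, 4, -4, -6, -5, -6, -5], [-6, -6, -6, -5, -6, -5, -6, -5, -4]]
90 [[2, 2, 3, 4, 3, 4, 4, 4, -2, 4, -2, -6], [3, -5, -6, 4, -3, -5, 4, -3, -6]]
95 [[4, 3, 4, 5, 3, 5, 4, 4, 4, 4, 4, 2], [-1, 4, -2, 5, 4, -1, 5, 3, -2]]
100 [[5, 0, 2, 7, 4, 3, -3, 4, 4, -3, 5, 5], [0, -2, 4, 5, 4, 4, 4, 4, 4]]
105 [[7, 3, 3, 12, 7, 4, 10, -5, 3, -2, -4, 3], [4, 3, -2, 4, 4, 4, 1, 4, 4]]
110 [[13, 5, 3, 12, 11, 7, 13, 10, -4, 12, 7, -5], [-6, 3, 4, 5, 5, 4, 13, 2, 3]]
115 [[14, 7, 3, 12, 12, 11, 10, 11, 12, 10, 13, 11], [4, -6, -2, 12, 4, 4, 10, 12, 8]]
120 [[32, 13, 5, 13, 12, 10, 10, 11, 11, 11, 10, 12], [10, 4, -5, 13, 13, 7, 10, 9, 13]]
```

The side-face colours fit α≈96°, so I add 12° of tilt and then lower along the arc with the hinge end on the deck.

Run:
```python
from h import *
print(rel(*tcp(-21,132,57)))
```

```text
(array([-0.2, -7.4, -1.7]), array([-12. ,   0. ,  -0.1]))
```

Call:
apply_moves(
  deltas=[
    {"fingers": 4,"delta_pos": [0,-2,0],"angular": [-4,0,0]},
    {"fingers": 4,"delta_pos": [0,-5,-1],"angular": [-8,0,0]},
    {"fingers": 4,"delta_pos": [0,-7.4,-1.7],"angular": [-12,0,0]},
    {"fingers": 4,"delta_pos": [0,-7.4,-1.7],"angular": [-12,0,0]},
    {"fingers": 4,"delta_pos": [0,-7.4,-1.7],"angular": [-12,0,0]},
  ],
)

```text
clock: 21.7
tool_pos: [0.4951, 0.2821, 0.1372]
orientation: [123.1, -0.0, -86.1]
force: [-0.9, 0.3, -3.7]
opening: 0.0086
gripper_force: 30.0
```

Run:
```python
from h import *
o=ctrl.get_obs();print(o['tool_pos'],o['orientation'],o['force'].round(1),o['moment'].round(2),o['joint_pos'].round(0))
E0=-48
def beta(g): return 57 if g>=60 else 5+52*g/60
for g in (72,68,64,60,56,52,48,44,40): 
    bw,bz=arc(E0,g); print(g,*[x.tolist() for x in rel(*tcp(bw,bz-1.5,beta(g)))])
```

```text
[0.49505754 0.28208312 0.13717668] [ 1.23095650e+02 -1.75498743e-02 -8.60633848e+01] [-0.9  0.3 -3.7] [ 0.31 -4.13  0.  ] [  32.   49.   27.  -27. -119.  -30.]
72 [-0.0, -9.4, 6.5] [-0.1, 0.0, -0.0]
68 [-0.0, -15.8, 0.6] [-0.1, 0.0, -0.0]
64 [-0.0, -22.6, -4.8] [-0.1, 0.0, -0.0]
60 [-0.0, -29.8, -9.7] [-0.1, 0.0, -0.0]
56 [-0.0, -37.8, -14.1] [3.4, 0.0, -0.1]
52 [-0.1, -46.0, -18.1] [6.8, 0.0, -0.1]
48 [-0.1, -54.6, -21.4] [10.3, 0.0, -0.1]
44 [-0.1, -63.3, -24.3] [13.8, 0.0, -0.1]
40 [-0.1, -72.2, -26.6] [17.2, 0.0, -0.1]
```

Call:
apply_moves(
  deltas=[
    {"fingers": 4,"delta_pos": [0,-5,3],"angular": [0,0,0]},
    {"fingers": 4,"delta_pos": [0,-9.4,6.5],"angular": [0,0,0]},
    {"fingers": 4,"delta_pos": [0,-9.4,6.5],"angular": [0,0,0]},
    {"fingers": 4,"delta_pos": [0,-12.6,3.5],"angular": [0,0,0]},
    {"fingers": 4,"delta_pos": [0,-15.8,0.6],"angular": [0,0,0]},
    {"fingers": 4,"delta_pos": [0,-19.2,-2.1],"angular": [0,0,0]},
    {"fingers": 4,"delta_pos": [0,-22.6,-4.8],"angular": [0,0,0]},
    {"fingers": 4,"delta_pos": [0,-26.2,-7.2],"angular": [0,0,0]},
    {"fingers": 4,"delta_pos": [0,-29.8,-9.7],"angular": [0,0,0]},
  ],
)

```text
clock: 22.6
tool_pos: [0.5191, 0.2833, 0.1222]
orientation: [123.1, 0.0, -85.9]
force: [3.5, -0.8, 11.2]
opening: 0.0086
gripper_force: 30.0
```

Run:
```python
from h import *
im,o=snap('scene','s15.png')
print(o['tool_pos'],o['orientation'],o['force'].round(1),o['moment'].round(2))
Rt=R.from_euler('xyz',o['orientation'],degrees=True); b=o['tool_pos']-.008*Rt.apply([0,0,1])
print('bar rel',(b-S)@w,b[2]-.01)
for a in range(95,135,5): print(a,sample('s15.png','scene',b,w[:2],a))
for g in (60,56,52,48,44,40,36,32,28,24,20): 
    bw,bz=arc(-48,g); print(g,*[x.tolist() for x in rel(*tcp(bw,bz-1,57 if g>=60 else 5+52*g/60))])
```

```text
[0.51911578 0.28327589 0.12218357] [ 1.23139578e+02  4.37348822e-02 -8.58763129e+01] [ 3.5 -0.8 11.2] [-0.07  0.27  0.15]
bar rel 0.003272231182624225 0.11655701271343845
95 [[3, -5, -6, -6, -5, -4, -6, -6, -6, -6, -6, -6], [-7, -7, -8, -8, -8, -8, -6, -5, -5]]
100 [[3, -1, -6, -5, -6, -6, -5, -6, -5, -6, -5, -6], [-6, -6, -7, -4, -9, -8, -6, -6, -5]]
105 [[3, 3, -5, 3, -5, -6, -6, -6, -6, -6, -5, -5], [-5, -6, -6, -6, -6, -6, -6, -6, -5]]
110 [[1, 1, -1, 5, 0, -6, 1, -6, -6, -2, -6, -6], [-4, -7, -5, -4, -5, -6, -5, -6, -6]]
115 [[4, 3, 3, 5, 5, 0, 5, 4, -5, 4, 3, -5], [-2, 1, -7, 5, 0, -6, 4, -1, -6]]
120 [[3, 3, 3, 5, 5, 5, 4, 5, 4, 5, 3, 5], [-1, -3, 1, 4, 5, 3, 5, 4, 4]]
125 [[7, 4, 0, 12, 5, 5, 11, 4, 6, 11, 3, 5], [0, 3, -3, 11, 5, 5, 10, 5, 5]]
130 [[13, 4, 3, 13, 10, 4, 12, 12, 2, 13, 12, -1], [13, 8, 2, 12, 11, 5, 11, 11, 4]]
60 [-0.6, -3.1, 2.1] [-0.1, -0.1, 0.1]
56 [-0.6, -11.1, -2.3] [3.3, -0.1, 0.1]
52 [-0.6, -19.4, -6.2] [6.8, -0.1, 0.1]
48 [-0.6, -27.9, -9.6] [10.3, -0.1, 0.1]
44 [-0.6, -36.6, -12.4] [13.7, -0.1, 0.1]
40 [-0.5, -45.5, -14.7] [17.2, -0.1, 0.1]
36 [-0.5, -54.5, -16.4] [20.7, -0.1, 0.1]
32 [-0.5, -63.6, -17.6] [24.1, -0.1, 0.1]
28 [-0.5, -72.7, -18.2] [27.6, -0.1, 0.1]
24 [-0.5, -81.9, -18.2] [31.1, -0.1, 0.1]
20 [-0.5, -90.9, -17.6] [34.5, -0.1, 0.1]
```

α=120° as planned, and it is tracking the arc. I continue to γ≈20°.

Call:
apply_moves(
  deltas=[
    {"fingers": 4,"delta_pos": [0,-8,-4.4],"angular": [3.4,0,0]},
    {"fingers": 4,"delta_pos": [0,-16.3,-8.3],"angular": [6.9,0,0]},
    {"fingers": 4,"delta_pos": [0,-24.8,-11.7],"angular": [10.4,0,0]},
    {"fingers": 4,"delta_pos": [0,-33.5,-14.5],"angular": [13.8,0,0]},
    {"fingers": 4,"delta_pos": [0,-42.4,-16.8],"angular": [17.3,0,0]},
    {"fingers": 4,"delta_pos": [0,-51.4,-18.5],"angular": [20.8,0,0]},
    {"fingers": 4,"delta_pos": [0,-60.5,-19.7],"angular": [24.2,0,0]},
    {"fingers": 4,"delta_pos": [0,-69.6,-20.3],"angular": [27.7,0,0]},
    {"fingers": 4,"delta_pos": [0,-78.8,-20.3],"angular": [31.2,0,0]},
    {"fingers": 4,"delta_pos": [0,-87.8,-19.7],"angular": [34.6,0,0]},
  ],
)

```text
clock: 23.65
tool_pos: [0.583, 0.2883, 0.057]
orientation: [157.8, 0.0, -85.9]
force: [0.2, -0.9, 0.5]
opening: 0.0089
gripper_force: 30.0
```

Run:
```python
from h import *
im,o=snap('scene','s16.png')
print(o['tool_pos'],o['orientation'],o['force'].round(1),o['moment'].round(2))
Rt=R.from_euler('xyz',o['orientation'],degrees=True); b=o['tool_pos']-.008*Rt.apply([0,0,1])
print('bar rel',(b-S)@w,b[2]-.01)
for a in range(145,185,5): print(a,sample('s16.png','scene',b,w[:2],a))
for g in (20,16,12,8,4,0): 
    bw,bz=arc(-48,g); print(g,*[x.tolist() for x in rel(*tcp(bw,bz-1,5+52*g/60))])
```

```text
[0.58298553 0.28831909 0.05700792] [ 1.57838874e+02  4.38231042e-02 -8.59422891e+01] [ 0.2 -0.9  0.5] [-0.16 -0.86  0.16]
bar rel 0.06365718151100071 0.05441693094339765
145 [[4, 2, -5, -1, -6, -6, -7, -6, -6, -6, -5, -6], [3, 3, 3, 4, 4, 4, 0, -5, -6]]
150 [[3, 4, 0, 4, -4, -6, -3, -7, -6, -2, -6, -5], [3, 3, 3, 4, 3, 3, 5, 4, -5]]
155 [[3, 4, 2, 5, 4, -3, 4, 1, -5, 2, 2, -5], [4, 4, 4, 3, 4, 3, 4, 4, 4]]
160 [[4, 3, 3, 3, 4, 4, 4, 4, 5, 4, 4, 2], [3, 4, 3, 2, 3, 3, 3, 4, 4]]
165 [[3, 3, 4, 3, 3, 4, 3, 4, 5, -3, 3, 4], [-3, 2, 3, -4, 2, 4, -4, 1, 4]]
170 [[3, 3, 3, 4, 3, 4, -3, 3, 4, 5, -4, 2], [11, 1, -3, 11, -3, -3, 11, -4, 0]]
175 [[3, 3, 3, 4, 3, 4, 3, -3, 3, 12, 10, -5], [12, 12, 6, 13, 12, 3, 13, 11, 3]]
180 [[3, 3, 4, 4, 4, 3, 11, 8, -4, 12, 13, 11], [11, 13, 12, 12, 12, 13, 13, 13, 12]]
20 [0.5, -1.5, 1.0] [-0.4, 0.0, 0.1]
16 [0.5, -8.2, 7.1] [3.1, 0.0, 0.1]
12 [0.5, -14.5, 13.6] [6.6, 0.0, 0.1]
8 [0.6, -20.2, 20.4] [10.0, 0.0, 0.1]
4 [0.6, -25.5, 27.5] [13.5, 0.0, 0.1]
0 [0.6, -30.3, 35.0] [17.0, 0.1, 0.1]
```

Call:
apply_moves(
  deltas=[
    {"fingers": 4,"delta_pos": [0,-3.4,3],"angular": [1.7,0,0]},
    {"fingers": 4,"delta_pos": [0,-6.7,6.1],"angular": [3.5,0,0]},
    {"fingers": 4,"delta_pos": [0,-9.9,9.3],"angular": [5.2,0,0]},
    {"fingers": 4,"delta_pos": [0,-13,12.6],"angular": [7,0,0]},
    {"fingers": 4,"delta_pos": [0,-15.9,16],"angular": [8.7,0,0]},
    {"fingers": 4,"delta_pos": [0,-18.7,19.4],"angular": [10.4,0,0]},
    {"fingers": 4,"delta_pos": [0,-21.4,23],"angular": [12.2,0,0]},
    {"fingers": 4,"delta_pos": [0,-24,26.5],"angular": [13.9,0,0]},
    {"fingers": 4,"delta_pos": [0,-26.4,30],"angular": [15.6,0,0]},
    {"fingers": 4,"delta_pos": [0,-28.8,33],"angular": [17.4,0,0]},
  ],
)

```text
clock: 24.7
tool_pos: [0.5958, 0.289, 0.0154]
orientation: [175.0, -0.0, -86.0]
force: [-5.8, -1.0, 6.6]
opening: 0.0086
gripper_force: 30.0
```

Run:
```python
from h import *
im,o=snap('scene','s17.png');im2,_=snap('wrist','w17.png')
print(o['tool_pos'],o['orientation'],o['force'].round(1),o['moment'].round(2))
Rt=R.from_euler('xyz',o['orientation'],degrees=True); b=o['tool_pos']-.008*Rt.apply([0,0,1])
print('bar rel',(b-S)@w,np.cross(w,b-S)[2],b[2]-.01)
for a in range(170,186,3): print(a,sample('s17.png','scene',b,w[:2],a))
```

```text
[0.59582931 0.2889675  0.0153619 ] [ 1.74965554e+02 -2.72464515e-02 -8.59813107e+01] [-5.8 -1.   6.6] [-0.3   2.4   0.08]
bar rel 0.07419923881373663 -0.00015577935535656274 0.013331035655250864
170 [[4, 4, -2, 4, -4, -5, -3, -5, -5, -4, -5, -5], [-5, -6, -6, -5, -5, -5, 4, 3, -3]]
173 [[4, 5, 0, 4, 1, -5, 0, -5, -5, 0, -5, -6], [5, -5, -5, -5, -5, -6, 3, 4, 0]]
176 [[0, 4, 3, 4, 4, -4, 4, -2, -5, 3, -2, -5], [11, 0, -5, -6, -5, -5, -4, 3, 4]]
179 [[0, 4, 4, 3, 3, 1, 4, 3, -2, 4, 1, -2], [9, 10, 0, -5, -6, -5, -5, -4, 4]]
182 [[-2, 4, 3, -2, 4, 4, 0, 4, 3, 2, 4, 1], [10, 9, 10, -4, -5, -5, -5, -5, -1]]
185 [[-5, 4, 4, -4, 3, 4, -5, 3, 4, -4, 2, 4], [8, 10, 10, -5, -4, -5, -5, -5, -5]]
```

Call:
apply_moves(
  deltas=[
    {"fingers": 4,"delta_pos": [0,-2,0],"angular": [0,0,0]},
    {"fingers": 4,"delta_pos": [0,-4,0],"angular": [0,0,0]},
    {"fingers": 4,"delta_pos": [0,-6,0],"angular": [0,0,0]},
    {"fingers": 4,"delta_pos": [0,-7.5,0],"angular": [0,0,0]},
    {"fingers": 4,"delta_pos": [0,-7.5,0],"angular": [0,0,0]},
    {"fingers": 4,"delta_pos": [0,-7.5,0],"angular": [0,0,0]},
  ],
)

```text
clock: 25.4
tool_pos: [0.6042, 0.2897, 0.0139]
orientation: [174.9, -0.0, -86.0]
force: [-5.4, -1.9, 6.2]
opening: 0.0089
gripper_force: 30.0
```

Run:
```python
from h import *
o=ctrl.get_obs()
print(o['tool_pos'],o['force'].round(1))
Rt=R.from_euler('xyz',o['orientation'],degrees=True); b=o['tool_pos']-.008*Rt.apply([0,0,1])
print('bar rel',(b-S)@w,np.cross(w,b-S)[2],b[2]-.01)
```

```text
[0.60419884 0.28970921 0.01390729] [-5.4 -1.9  6.2]
bar rel 0.08260584578002955 -3.241285188223912e-06 0.01187592143186131
```

Bar at 82.6 mm from the spot and 11.9 mm above the deck, so the holder lies flat. I release in small steps and lift off.

Call:
apply_moves(
  deltas=[
    {"fingers": 12,"delta_pos": [0,0,0],"angular": [0,0,0]},
    {"fingers": 24,"delta_pos": [0,0,0],"angular": [0,0,0]},
    {"fingers": 24,"delta_pos": [0,0,0],"angular": [0,0,0]},
    {"fingers": 24,"delta_pos": [0,-1,-15],"angular": [0,0,0]},
    {"fingers": 24,"delta_pos": [0,-3,-40],"angular": [0,0,0]},
    {"fingers": 24,"delta_pos": [0,-7,-80],"angular": [0,0,0]},
    {"fingers": 24,"delta_pos": [0,-11,-125],"angular": [5,0,0]},
    {"fingers": 24,"delta_pos": [0,-15,-170],"angular": [5,0,0]},
    {"fingers": 24,"delta_pos": [-20,20,-190],"angular": [5,0,0]},
    {"fingers": 24,"delta_pos": [-20,20,-190],"angular": [5,0,0]},
  ],
)

```text
clock: 26.4
tool_pos: [0.5999, 0.3119, 0.211]
orientation: [-179.6, 0.3, -85.9]
force: [-0.0, 1.6, 0.8]
opening: 0.0241
gripper_force: 0.0
```

Run:
```python
from h import *
im,o=snap('wrist','w18.png');sc,_=snap('scene','s18.png');np.save('o18.npy',o,allow_pickle=True)
print(o['tool_pos'],o['orientation'],o['force'].round(1))
for a in(178,180,182): print(a,sample('s18.png','scene',S+w*.0826+[0,0,.012],w[:2],a))
# tray outline (now top, z=34 mm) from brightness gradients in wrist view
C=S+[0,0,.024]; n=np.array([-w[1],w[0],0]); g=cv2.GaussianBlur(im,(3,3),0).astype(float)
def prof(d,off,lo,hi):
    t=np.arange(lo,hi,.5); P=[C+d*x/1e3+off/1e3 for x in t]; uv=w2px('wrist',P,o).astype(np.float32)
    v=cv2.remap(g.astype(np.float32),uv[:,0].reshape(1,-1),uv[:,1].reshape(1,-1),1)[0]
    e=np.abs(np.diff(v,axis=0)).sum(1); k=np.argsort(-e)[:6]; return sorted((float(t[i]),round(float(e[i]))) for i in k)
for q in(-15,0,15):
    print('handle end',prof(w,n*q,25,58)); print('hinge end',prof(-w,n*q,25,58))
    print('left',prof(n,w*q,15,48)); print('right',prof(-n,w*q,15,48))
```

```text
[0.59991223 0.31193425 0.21099938] [-179.55658788    0.30895678  -85.9408889 ] [-0.   1.6  0.8]
178 [[1, 5, 3, 2, 5, 2, 2, 5, 1, 4, 5, 3], [-4, -4, -3, -4, -4, -4, -4, -3, 0]]
180 [[1, 5, 5, 0, 4, 4, 0, 5, 4, 1, 5, 4], [-4, -3, -4, -4, -4, -4, -4, -4, -3]]
182 [[-2, 4, 5, -2, 2, 5, -3, 2, 5, -3, 4, 5], [-4, -4, -4, -4, -4, -4, -4, -4, -3]]
handle end [(39.0, 35), (39.5, 55), (40.0, 63), (40.5, 55), (42.0, 39), (42.5, 42)]
hinge end [(42.5, 17), (43.0, 22), (43.5, 27), (44.0, 18), (44.5, 12), (45.0, 5)]
left [(31.5, 13), (32.0, 18), (32.5, 24), (33.0, 23), (33.5, 14), (34.0, 9)]
right [(30.0, 41), (30.5, 74), (31.0, 69), (31.5, 60), (33.0, 49), (33.5, 41)]
handle end [(39.0, 37), (39.5, 59), (40.0, 61), (40.5, 47), (42.0, 40), (42.5, 37)]
hinge end [(42.5, 10), (43.0, 15), (43.5, 23), (44.0, 21), (44.5, 20), (45.0, 7)]
left [(31.5, 9), (32.0, 17), (32.5, 24), (33.0, 26), (33.5, 18), (34.0, 14)]
right [(30.0, 51), (30.5, 63), (31.0, 75), (32.5, 48), (33.0, 48), (33.5, 46)]
handle end [(39.0, 53), (39.5, 62), (40.0, 70), (40.5, 42), (42.0, 37), (42.5, 45)]
hinge end [(42.5, 13), (43.0, 19), (43.5, 27), (44.0, 24), (44.5, 21), (46.0, 7)]
left [(31.5, 10), (32.0, 20), (32.5, 22), (33.0, 24), (33.5, 13), (34.0, 10)]
right [(30.0, 53), (30.5, 65), (31.0, 77), (31.5, 37), (33.0, 48), (33.5, 43)]
```

```bash
python3 -c "
from plant import ctrl
print(ctrl.close_job())"
```

```text
the job is handed in; nothing more can be done
None
```

Job handed in at about 26 s: the pellet is shut in the holder, which was turned over onto its lid and lies flat on the reader deck, window within about 2 mm of the glass spot by camera measurement.

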